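# Turn the parts turntable until the tilt bob is at the pointer

### The job

Gently turn the wooden parts turntable by pushing the pegs on its rim with a fingertip, until the tilt bob (the cone-shaped weight standing point up) has come round to the front, squarely in line with the pointer on the turntable's foot, and leave it there at rest. Do not touch, lift or topple any of the four parts standing on the turntable, and do not disturb the things lying around it.

Things in the scene. Friction and masses are not known exactly. Their poses are not given: they have to be found in the camera images.
- plinth: Fixed foot of the turntable: round dark steel disc 200 mm across, 25 mm high; origin on the turning axis at bench level. Its -x axis is the front of the turntable, roughly towards the robot: there a steel bracket sticks out carrying a bright metal pointer, a lying cone 24 mm thick, 153 to 195 mm from the axis, top 47 mm above the bench, its sharp tip pointing at the axis. z up.
- platter (a joint): Angle of the turning platter in rad, positive counter-clockwise seen from above; it turns freely both ways for several turns. The platter is a dark wood disc 300 mm across, 18 mm thick, its top 45 mm above the bench, with six upright pegs on its rim. It has light friction (a push of about 1.5 N at the rim turns it) and stops almost at once when the push ends. The four loose parts stand on it by friction and ride round with it.
- hub (a point): Point on the turning axis at the height of the platter's top (45 mm above the bench).
- front_mark (a point): Fixed point 75 mm from the axis towards the pointer, at the height of the platter's top: where the tilt bob should come to stand. It does not turn with the platter.
- tilt_bob: Tilt bob, dull grey zinc: 36 mm across, 46 mm high, a short cylinder (16 mm) that tapers to a blunt 8 mm point, standing flat face down, point up, loose on the platter, 60 to 90 mm from the axis. Origin at the centre of its underside. To be brought to the front by turning the platter, never touched.
- coin_bracket: Chrome coin return bracket, an L of 4 mm plate, 36 x 34 mm and 45 mm high, standing loose on the platter. Origin at the centre of its underside. Not to be touched.
- coil: Grey coil bobbin, a spool 38 mm across its two flanges and 42 mm high, standing loose on the platter. Origin at the centre of its underside. Not to be touched.
- leveller: Steel leg leveller, a round foot 40 mm across with an upright 11 mm stud, 50 mm high, standing loose on the platter. Origin at the centre of its underside. Not to be touched.
- score_reel: Blue plastic score reel wheel, 90 mm across and 30 mm high, lying flat on the bench to the right of the turntable. Origin at the centre of its underside. Bystander.
- lockdown_bar: Bent piece of steel lockdown bar, about 280 mm long, 45 mm wide, 22 mm high, lying on the bench to the right, beyond the score reel. Bystander.
- screwdriver: Screwdriver, about 200 mm long, lying on the bench in front and to the left. Bystander.
- screw_cup: Small open aluminium cup, 60 mm across, 50 mm high, on the bench to the right. Origin at the centre of its underside. Bystander.
- coin_box: Fixed walnut coin-door box with a hinged lid, 160 x 200 mm, 100 mm high with the lid shut plus a brass knob about 35 mm high, on the bench to the left. Origin at the centre of its underside. Bystander.
- peg0 (a point): Middle of the top of rim peg 0: an upright light-wood peg 16 mm across that stands 40 mm above the platter's top (85 mm above the bench), 140 mm from the axis; the pegs follow one another every 60 degrees and turn with the platter.
- peg1 (a point): Middle of the top of rim peg 1: an upright light-wood peg 16 mm across that stands 40 mm above the platter's top (85 mm above the bench), 140 mm from the axis; the pegs follow one another every 60 degrees and turn with the platter.
- peg2 (a point): Middle of the top of rim peg 2: an upright light-wood peg 16 mm across that stands 40 mm above the platter's top (85 mm above the bench), 140 mm from the axis; the pegs follow one another every 60 degrees and turn with the platter.
- peg3 (a point): Middle of the top of rim peg 3: an upright light-wood peg 16 mm across that stands 40 mm above the platter's top (85 mm above the bench), 140 mm from the axis; the pegs follow one another every 60 degrees and turn with the platter.
- peg4 (a point): Middle of the top of rim peg 4: an upright light-wood peg 16 mm across that stands 40 mm above the platter's top (85 mm above the bench), 140 mm from the axis; the pegs follow one another every 60 degrees and turn with the platter.
- peg5 (a point): Middle of the top of rim peg 5: an upright light-wood peg 16 mm across that stands 40 mm above the platter's top (85 mm above the bench), 140 mm from the axis; the pegs follow one another every 60 degrees and turn with the platter.

How it is judged:
By the outcome, as a careful person would: the job done as asked, in the order asked, and still so for the second after the job is handed in, with the robot touching nothing.
It also fails if it takes over 45 s, if anything falls off the work surface, if the arm or the gripper's body presses on something with over 40 N, if the wrist force passes 120 N, or if a joint passes its speed limit or range.

### The arm

A 7-joint arm with a two-finger parallel gripper is mounted at the origin on the work surface. World frame = base frame: x ahead of the robot, y to its left, z up, the work surface at z = 0. Lengths are in m, angles in rad, forces in N, time in s.
With the tool pointing down it reaches from about 0.4 to 0.85 m from the base axis. Payload 4.5 kg.
Tool frame: the origin (TCP) lies at the very end of the fingers, on their centre line; the grasp point (between the pads) lies 19 mm behind it; z points along the fingers, y is the line along which they close (so a half turn about z gives the same grasp; the last joint's range is limited). The gripper opens to 88 mm and grips with 3 to 60 N. Pads are 18 mm wide; open, the fingers measure 123 mm over their backs; the gripper's body (75 mm by 187 mm) begins 45 mm behind the grasp point.
Start: joints at [1.29, 0.689, -0.195, 1.565, 0.157, 0.902, -0.215], TCP at [0.194, -0.594, 0.239] pointing down, gripper open.
Joint ranges: [-3.01, 3.01], [-0.46, 2.08], [-1.47, 1.51], [0.13, 2.56], [-1, 4.14], [0.04, 2.09], [-2.66, 2.66]. Speed limits (rad/s): [2.57, 2.57, 3.14, 3.14, 3.14, 3.14, 3.14].

### API

Orientations are given as a unit quaternion [x, y, z, w].
In Python, from plant import r, eyes, nets gives the robot as it stands.
- The arm moves only by the shell command python3 -m pendant 'ROWS' [FORCE]. ROWS is JSON, a list of rows, each an object of numbers: "claw": the opening, from 0 (shut) to 1 (fully open); "dx", "dy", "dz": the shift along the world's x, y, z in mm; "twist": the turn about the world's z in rad. In form: [{"claw": .., "dx": .., "dy": .., "dz": .., "twist": ..}, ...]. A call has 1 to 8 rows; each row is the pose to reach, as a shift and turn from the pose commanded when the call began; what a row does not reach only later rows make up. A row lasts 1/10 s, in which the tool goes at most 50 mm and 8.59 degrees, less where a joint would pass 70% of its speed; a pose out of reach is approached as far as the arm can. A call with a gripper value outside its range is refused whole. The fingers move at their own pace and stop on an object; FORCE is the grip in N (left out, the last holds). Time passes only in rows, so rows that repeat a pose let the fingers close. It gives the time, the measured TCP pose, the force, the opening and the grip force at its end, in the units of the state.
- r.get_state(): the state, without advancing time (a new reading comes with each control period).
- eyes.snapshot(name): name is "scene" or "top" or "wrist"; returns (picture, depth): 400x640x3 uint8, blue, green, red; 400x640 float32, m along the optical axis (not along the pixel's ray), 0 where there is no reading.
- eyes.camera_info(name): a dict with "K" (3x3 intrinsics, pixels), "world_to_cam" (4x4, takes a point from world to camera coordinates); the wrist camera has in their place "T_tool_cam" (4x4, takes a point from camera to tool coordinates, whose origin is the TCP and whose axes are the flange's). Camera axes: x right, y down, z forward; pixel columns grow to the right and rows downward; lengths in m; the calibration is good to about 2 mm. A picture is of the moment at which its call begins: read the wrist's pose just before it. camera_info takes no time and is no camera call.
- r.finish_job(): hands the job in; it is judged then, once.
Trained networks look in the newest picture that a camera, given by its name, has taken for a name from the list of things; names that differ only in an ending like _2 or _b are one class to them, and where a whole thing is asked for, a point or a joint stands for the part that bears it (a point fixed in the world has none). Each returns a list of dicts, best first, with "confidence" (0 to 1); they miss things now and then, are a little off and sometimes report something else, mostly with a low value. They report only what shows in the picture. A call takes as long as a camera call.
- nets.spot_in(camera, query): "box" ([left, top, width, height] as shares, 0 to 1, of the picture: columns of its width, rows of its height, round what is visible of it).
- nets.place_of(camera, query): "position" ([column, row] as shares, 0 to 1, of the picture: columns of its width, rows of its height: a listed point, or the origin of a listed thing).
The state is a dict: "clock": time; "q": joint angles; "qd": joint speeds; "joint_torque": joint torques, N m; "tool_pos": TCP position; "eef_rot": TCP orientation; "contact_force": force on the tool from outside, world axes, zero at the start; "moment": the same for the moment, N m; "opening": opening from 0.0 (shut) to 1.0 (fully open); "finger_force": force on a finger pad.
Only numpy, scipy, OpenCV 4.12 (cv2) and the standard library are available. Lean on these libraries where they do the work, as an engineer would, in place of code of your own. Each camera call takes 0.05 s, during which the arm holds its last target. There are 200 camera calls.

## Working session

There is one attempt and no reset: what is moved stays moved. The work goes in short steps, Python scripts to look and compute and a shell command to move; the robot and the scene stay as the last step left them, time stands still between calls to the robot, and variables do not carry over. Pictures are saved under pics/ and viewed, at most 10 in all, crops included, and the job is handed in when it is done.

```bash
mkdir -p pics
cat > h.py <<'E'
import numpy as np, cv2
from plant import r, eyes, nets
def ray(cam,uv):
    i=eyes.camera_info(cam);K=np.array(i["K"]);T=np.linalg.inv(np.array(i["world_to_cam"]))
    d=T[:3,:3]@np.linalg.inv(K)@np.array([uv[0]*640,uv[1]*400,1.]);return T[:3,3],d
def at_z(cam,uv,z):
    o,d=ray(cam,uv);return o+d*(z-o[2])/d[2]
def find(cam,name,z):
    l=nets.place_of(cam,name)
    return [(np.round(at_z(cam,a["position"],z),4).tolist(),round(a["confidence"],2)) for a in l[:6]]
E
python3 - <<'E'
from h import *
for c in("scene","top"):
    im,d=eyes.snapshot(c);cv2.imwrite(f"pics/{c}0.png",im)
for n,z in [("plinth",0),("hub",.045),("front_mark",.045),("tilt_bob",.045),("coin_bracket",.045),("coil",.045),("leveller",.045),("score_reel",0),("screwdriver",0.01),("screw_cup",0),("coin_box",0)]+[(f"peg{i}",.085) for i in (0,1)]:
    print(n,find("top",n,z))
print(r.get_state())
E
```

```text
plinth [([0.5765, 0.0716, 0.0], 0.59), ([0.3382, 0.2713, 0.0], 0.42)]
hub [([0.5728, 0.0705, 0.045], 0.85)]
front_mark [([0.5003, 0.0582, 0.045], 0.88), ([0.5513, -0.1421, 0.045], 0.23)]
tilt_bob [([0.5463, 0.0089, 0.045], 0.62)]
coin_bracket [([0.6535, 0.1037, 0.045], 0.52)]
coil [([0.6201, 0.0197, 0.045], 0.52)]
leveller [([0.5634, 0.13, 0.045], 0.47)]
score_reel [([0.5629, -0.1596, 0.0], 0.87), ([0.5833, -0.4896, 0.0], 0.69)]
screwdriver [([0.3286, 0.2711, 0.01], 0.66)]
screw_cup [([0.3813, -0.3692, 0.0], 0.88), ([0.5826, 0.063, 0.0], 0.51)]
coin_box [([0.6012, 0.4806, 0.0], 0.62), ([0.6599, 0.127, 0.0], 0.37)]
peg0 [([0.6591, -0.0448, 0.085], 0.96), ([0.5206, -0.0674, 0.085], 0.93), ([0.4927, 0.1759, 0.085], 0.85), ([0.4397, 0.0548, 0.085], 0.69), ([0.7227, 0.0933, 0.085], 0.56), ([0.3859, -0.3459, 0.085], 0.43)]
peg1 [([0.6591, -0.0448, 0.085], 0.96), ([0.5206, -0.0674, 0.085], 0.93), ([0.4927, 0.1759, 0.085], 0.85), ([0.4397, 0.0548, 0.085], 0.69), ([0.7227, 0.0933, 0.085], 0.56), ([0.3859, -0.3459, 0.085], 0.43)]
{'clock': 0.75, 'q': array([ 1.28979852,  0.68906576, -0.19460501,  1.56530915,  0.15733604,
        0.90250732, -0.21510896]), 'qd': array([ 0.00049133, -0.00026835,  0.00014664, -0.00029049,  0.00046754,
        0.00133586, -0.00072746]), 'joint_torque': array([-1.24528124e-03, -5.27402866e+01, -1.26779392e+00, -1.53730452e+01,
       -5.20273182e-02, -8.05313121e-04, -9.00843304e-06]), 'tool_pos': array([ 0.19353916, -0.59430129,  0.23876179]), 'eef_rot': array([ 9.87635152e-01,  1.56769905e-01, -3.93593228e-07,  5.06082506e-05]), 'contact_force': array([-0.01913121,  0.33099296, -0.41418294]), 'moment': array([ 0.04925505,  0.02388531, -0.05522277]), 'finger_force': 0.0, 'opening': 0.9956643417527848}
```

View pics/top0.png

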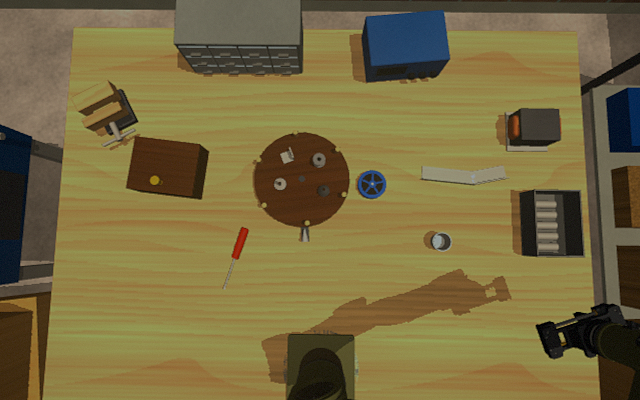

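View pics/scene0.png

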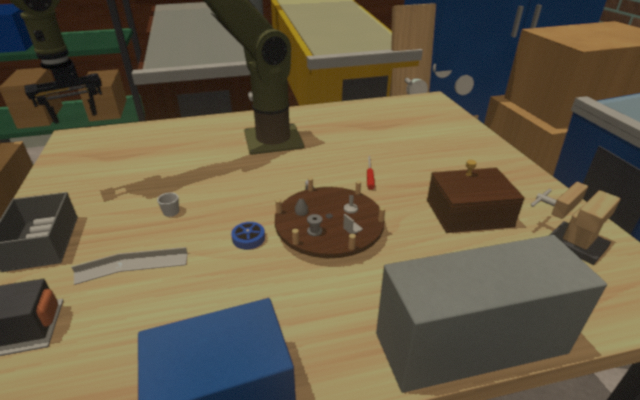

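The top view shows the turntable at about px (302,180), the pointer at (305,233) in front of it, and the bob at (323,190). The bob needs roughly 55° clockwise. I'll push the right-far peg (343,195) towards the robot. The scene view agrees.

```bash
python3 -m pendant '[{"claw":0,"dx":33,"dy":37,"dz":0},{"claw":0,"dx":66,"dy":75,"dz":0},{"claw":0,"dx":99,"dy":112,"dz":0},{"claw":0,"dx":132,"dy":150,"dz":0},{"claw":0,"dx":165,"dy":187,"dz":0},{"claw":0,"dx":198,"dy":224,"dz":0},{"claw":0,"dx":231,"dy":262,"dz":0},{"claw":0,"dx":264,"dy":299,"dz":0}]'
python3 -m pendant '[{"claw":0,"dx":33,"dy":37,"dz":0},{"claw":0,"dx":66,"dy":75,"dz":0},{"claw":0,"dx":99,"dy":112,"dz":0},{"claw":0,"dx":132,"dy":150,"dz":0},{"claw":0,"dx":165,"dy":187,"dz":0},{"claw":0,"dx":198,"dy":224,"dz":0},{"claw":0,"dx":232,"dy":262,"dz":0},{"claw":0,"dx":232,"dy":262,"dz":0}]'
cat >> h.py <<'E'
from scipy.spatial.transform import Rotation as R
def wpose():
    s=r.get_state();i=eyes.camera_info("wrist");T=np.eye(4);T[:3,:3]=R.from_quat(s["eef_rot"]).as_matrix();T[:3,3]=s["tool_pos"]
    return T@np.array(i["T_tool_cam"]),np.array(i["K"])
def wfind(T,K,name,z):
    o=[]
    for a in nets.place_of("wrist",name)[:6]:
        u=a["position"];d=T[:3,:3]@np.linalg.inv(K)@np.array([u[0]*640,u[1]*400,1.]);p=T[:3,3]+d*(z-T[2,3])/d[2]
        o.append((np.round(p,4).tolist(),round(a["confidence"],2),np.round(np.array(u)*[640,400]).tolist()))
    return o
E
python3 - <<'E'
from h import *
T,K=wpose();im,d=eyes.snapshot("wrist");cv2.imwrite("pics/w0.png",im)
for n,z in [("hub",.045),("front_mark",.045),("tilt_bob",.045),("peg0",.085)]: print(n,wfind(T,K,n,z))
s=r.get_state();print(s["clock"],s["tool_pos"],s["eef_rot"],s["opening"],T[:3,3])
E
```

```text
hub []
front_mark []
tilt_bob []
peg0 []
1.0 [ 0.19354159 -0.59432265  0.23879764] [9.87638706e-01 1.56747499e-01 1.62976837e-05 8.69123833e-05] 0.9996110129770058 [ 0.27516637 -0.56810548  0.38441006]validation failed for argument at $[0]...
validation failed for argument at $[0]...
```

View pics/w0.png

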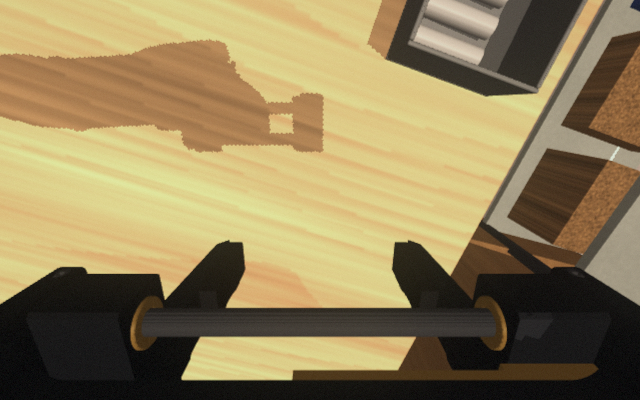

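The move was refused because the twist field was missing, and the wrist picture still shows the start area. I'll retry, stopping at a viewing pose in front of the turntable.

```bash
python3 -m pendant '[{"claw":0,"dx":18,"dy":44,"dz":10,"twist":0},{"claw":0,"dx":36,"dy":88,"dz":20,"twist":0},{"claw":0,"dx":54,"dy":132,"dz":30,"twist":0},{"claw":0,"dx":72,"dy":176,"dz":40,"twist":0},{"claw":0,"dx":90,"dy":220,"dz":50,"twist":0},{"claw":0,"dx":108,"dy":264,"dz":60,"twist":0},{"claw":0,"dx":126,"dy":308,"dz":70,"twist":0},{"claw":0,"dx":144,"dy":352,"dz":80,"twist":0}]'
python3 -m pendant '[{"claw":0,"dx":18,"dy":44,"dz":10,"twist":0},{"claw":0,"dx":36,"dy":88,"dz":20,"twist":0},{"claw":0,"dx":54,"dy":132,"dz":30,"twist":0},{"claw":0,"dx":72,"dy":176,"dz":30,"twist":0},{"claw":0,"dx":90,"dy":220,"dz":30,"twist":0},{"claw":0,"dx":112,"dy":270,"dz":30,"twist":0},{"claw":0,"dx":112,"dy":270,"dz":30,"twist":0},{"claw":0,"dx":112,"dy":270,"dz":30,"twist":0}]'
cat > look.py <<'E'
from h import *; import sys
T,K=wpose();im,d=eyes.snapshot("wrist");cv2.imwrite(f"pics/{sys.argv[1]}.png",im)
for n,z in [("hub",.045),("front_mark",.045),("tilt_bob",.045),("peg0",.085)]: print(n,wfind(T,K,n,z))
s=r.get_state();print(s["clock"],s["tool_pos"],s["eef_rot"],s["opening"],T[:3,3])
E
python3 look.py w1
```

```text
clock: 1.8
tool_pos: [0.338, -0.2405, 0.3194]
eef_rot: [0.988, 0.157, 0.0, 0.0]
contact_force: [1.8, -0.5, 0.3]
opening: 0.296
finger_force: 0.0
clock: 2.6
tool_pos: [0.4497, 0.0291, 0.3487]
eef_rot: [0.987, 0.159, 0.0, -0.0]
contact_force: [-0.4, -0.3, -0.7]
opening: 0.005
finger_force: 0.0
hub [([0.5821, 0.0677, 0.045], 0.67, [321.0, 66.0])]
front_mark [([0.5058, 0.058, 0.045], 0.75, [312.0, 120.0])]
tilt_bob [([0.5423, -0.003, 0.045], 0.62, [357.0, 110.0])]
peg0 [([0.6661, -0.0451, 0.085], 0.96, [427.0, 24.0]), ([0.4962, 0.1781, 0.085], 0.92, [226.0, 100.0]), ([0.5297, -0.0612, 0.085], 0.89, [396.0, 132.0]), ([0.4451, 0.0444, 0.085], 0.61, [307.0, 165.0])]
2.85 [0.44907553 0.0258792  0.34873629] [ 9.87889058e-01  1.55161034e-01 -2.67787110e-04  4.38161441e-04] 0.007257282270968308 [0.53126655 0.05555719 0.49435851]
```

View pics/w1.png

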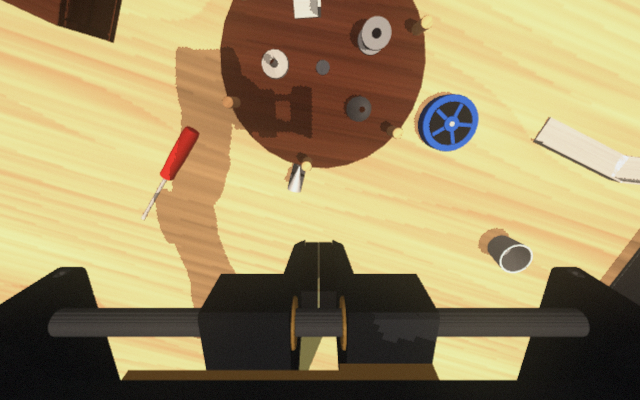

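The wrist view shows the bob at (357,110), hub (321,66), pointer (297,178) and the right-far peg (427,24). These match the top view, with the bob 75 mm from the hub. The turn needed is about -54°. Next: go behind that peg and lower.

```bash
python3 -m pendant '[{"claw":0,"dx":42,"dy":-11,"dz":-10,"twist":0},{"claw":0,"dx":84,"dy":-22,"dz":-30,"twist":0},{"claw":0,"dx":126,"dy":-33,"dz":-60,"twist":0},{"claw":0,"dx":168,"dy":-44,"dz":-90,"twist":0},{"claw":0,"dx":210,"dy":-55,"dz":-110,"twist":0},{"claw":0,"dx":243,"dy":-63,"dz":-140,"twist":0},{"claw":0,"dx":243,"dy":-63,"dz":-180,"twist":0},{"claw":0,"dx":243,"dy":-63,"dz":-200,"twist":0}]'
python3 -c "
from h import *
im,d=eyes.snapshot('top');print(find('top','peg0',.085));print(find('top','tilt_bob',.045))"
```

```text
clock: 3.65
tool_pos: [0.6909, -0.0378, 0.1444]
eef_rot: [0.988, 0.155, -0.003, 0.0]
contact_force: [-0.6, -0.3, 0.4]
opening: 0.003
finger_force: 0.0
[([0.626, 0.2036, 0.085], 0.97), ([0.5262, -0.062, 0.085], 0.75), ([0.7159, 0.0856, 0.085], 0.74), ([0.4924, 0.1714, 0.085], 0.7), ([0.6695, -0.0367, 0.085], 0.7), ([0.4362, 0.0468, 0.085], 0.66)]
[([0.5338, -0.0634, 0.045], 0.57), ([0.5466, 0.0039, 0.045], 0.44), ([0.5678, 0.1297, 0.045], 0.23)]
```

```bash
python3 -m pendant '[{"claw":0,"dx":4,"dy":2,"dz":-25,"twist":0},{"claw":0,"dx":4,"dy":2,"dz":-55,"twist":0},{"claw":0,"dx":4,"dy":2,"dz":-86,"twist":0},{"claw":0,"dx":4,"dy":2,"dz":-88,"twist":0},{"claw":0,"dx":2,"dy":1,"dz":-88,"twist":0},{"claw":0,"dx":-3,"dy":-1,"dz":-88,"twist":0},{"claw":0,"dx":-8,"dy":-3,"dz":-88,"twist":0},{"claw":0,"dx":-12,"dy":-5,"dz":-88,"twist":0}]'
```

```text
clock: 4.6
tool_pos: [0.6816, -0.0407, 0.0627]
eef_rot: [0.988, 0.157, 0.002, 0.0]
contact_force: [1.9, -0.9, 1.2]
opening: 0.005
finger_force: 0.8
```

```bash
python3 -m pendant '[{"claw":0,"dx":-5,"dy":-3,"dz":-2,"twist":0},{"claw":0,"dx":-10,"dy":-6,"dz":-2,"twist":0},{"claw":0,"dx":-15,"dy":-9,"dz":-2,"twist":0},{"claw":0,"dx":-20,"dy":-12,"dz":-2,"twist":0},{"claw":0,"dx":-25,"dy":-14,"dz":-2,"twist":0},{"claw":0,"dx":-30,"dy":-16,"dz":-2,"twist":0},{"claw":0,"dx":-35,"dy":-18,"dz":-2,"twist":0},{"claw":0,"dx":-40,"dy":-20,"dz":-2,"twist":0}]'
python3 -c "
from h import *
im,d=eyes.snapshot('top');print(find('top','peg0',.085));print(find('top','tilt_bob',.045));cv2.imwrite('pics/t1.png',cv2.resize(im[110:260,220:420],(800,600),interpolation=2))"
```

```text
clock: 5.4
tool_pos: [0.64, -0.0604, 0.0586]
eef_rot: [0.988, 0.157, -0.0, -0.0]
contact_force: [1.9, -0.5, 0.9]
opening: 0.005
finger_force: 0.6
[([0.7124, 0.0424, 0.085], 0.97), ([0.478, -0.0422, 0.085], 0.88), ([0.4403, 0.1026, 0.085], 0.85), ([0.5335, 0.2073, 0.085], 0.68), ([0.6308, -0.068, 0.085], 0.67), ([0.6652, 0.1831, 0.085], 0.64)]
[([0.5246, 0.0168, 0.045], 0.66)]
```

View pics/t1.png

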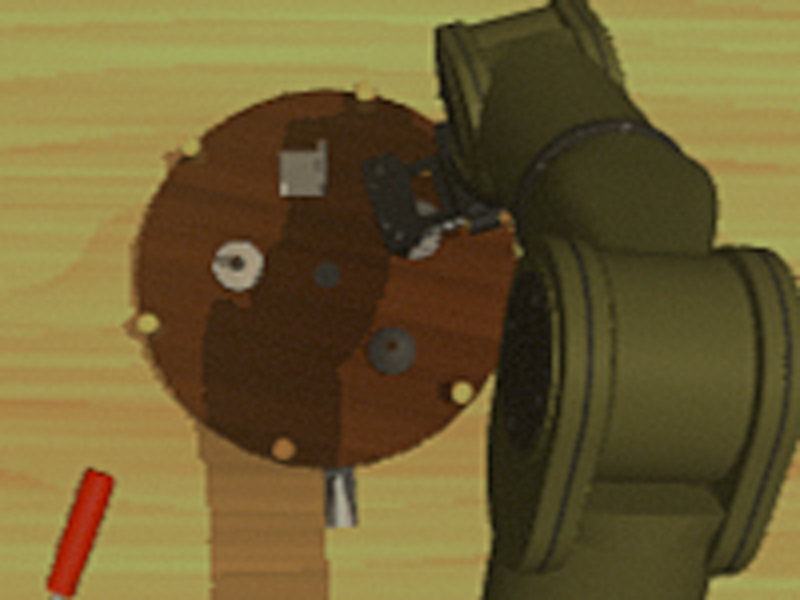

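The crop shows the platter has turned about 19°, with the parts standing and the bob at crop (392,352). The finger is on the right-hand peg. Continuing.

```bash
python3 -m pendant '[{"claw":0,"dx":-5,"dy":-2,"dz":0,"twist":0},{"claw":0,"dx":-10,"dy":-3,"dz":0,"twist":0},{"claw":0,"dx":-16,"dy":-5,"dz":0,"twist":0},{"claw":0,"dx":-22,"dy":-6,"dz":0,"twist":0},{"claw":0,"dx":-28,"dy":-7,"dz":0,"twist":0},{"claw":0,"dx":-34,"dy":-8,"dz":0,"twist":0},{"claw":0,"dx":-39,"dy":-8,"dz":0,"twist":0},{"claw":0,"dx":-44,"dy":-8,"dz":0,"twist":0}]'
python3 -m pendant '[{"claw":0,"dx":-5,"dy":0,"dz":0,"twist":0},{"claw":0,"dx":-10,"dy":1,"dz":0,"twist":0},{"claw":0,"dx":-15,"dy":1,"dz":0,"twist":0},{"claw":0,"dx":-20,"dy":2,"dz":0,"twist":0},{"claw":0,"dx":-24,"dy":2,"dz":0,"twist":0},{"claw":0,"dx":-26,"dy":3,"dz":0,"twist":0},{"claw":0,"dx":-26,"dy":3,"dz":0,"twist":0}]'
python3 -c "
from h import *
im,d=eyes.snapshot('top');print(find('top','peg0',.085));print(find('top','tilt_bob',.045),find('top','front_mark',.045),find('top','hub',.045));cv2.imwrite('pics/t2.png',cv2.resize(im[110:260,220:420],(800,600),interpolation=2))"
```

```text
clock: 6.35
tool_pos: [0.5962, -0.0686, 0.0588]
eef_rot: [0.988, 0.157, 0.0, 0.0]
contact_force: [0.8, -0.5, -0.9]
opening: 0.005
finger_force: 0.5
clock: 7.05
tool_pos: [0.5698, -0.0652, 0.0586]
eef_rot: [0.988, 0.157, -0.001, -0.0]
contact_force: [-0.2, 0.8, 0.8]
opening: 0.004
finger_force: 0.0
[([0.4653, 0.1644, 0.085], 0.86), ([0.5532, -0.069, 0.085], 0.82), ([0.6797, -0.0227, 0.085], 0.79), ([0.7075, 0.1192, 0.085], 0.74), ([0.6036, 0.2036, 0.085], 0.74), ([0.4472, 0.0228, 0.085], 0.7)]
[([0.6666, 0.0459, 0.045], 0.46), ([0.5098, 0.0661, 0.045], 0.44)] [([0.5017, 0.065, 0.045], 0.73), ([0.5907, 0.4579, 0.045], 0.73)] [([0.5742, 0.0607, 0.045], 0.88)]
```

View pics/t2.png

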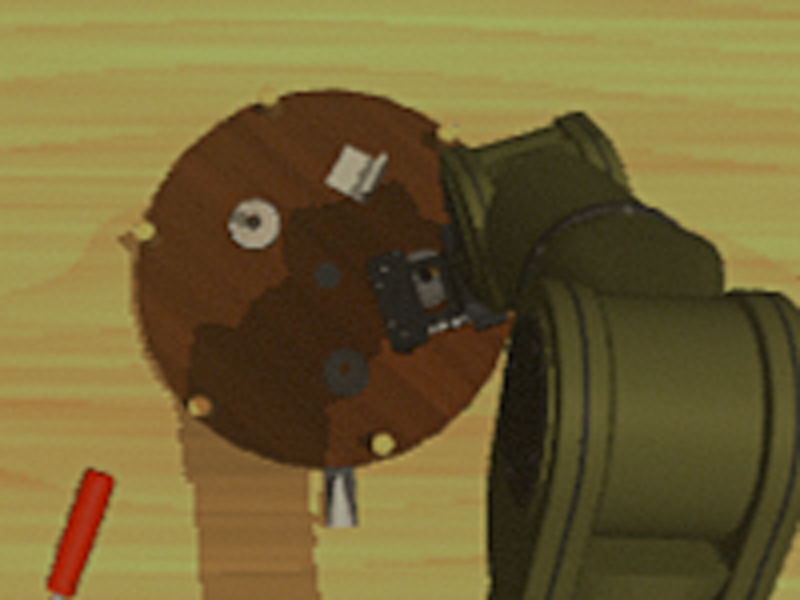

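The bob, at crop (346,372), is nearly in front, a few degrees short of the pointer line. I'll retract and measure closely with the wrist camera.

```bash
python3 -m pendant '[{"claw":0,"dx":10,"dy":0,"dz":0,"twist":0},{"claw":0,"dx":12,"dy":0,"dz":40,"twist":0},{"claw":0,"dx":12,"dy":0,"dz":85,"twist":0},{"claw":0,"dx":-15,"dy":20,"dz":120,"twist":0},{"claw":0,"dx":-50,"dy":45,"dz":150,"twist":0},{"claw":0,"dx":-90,"dy":70,"dz":151,"twist":0},{"claw":0,"dx":-130,"dy":95,"dz":151,"twist":0},{"claw":0,"dx":-130,"dy":95,"dz":151,"twist":0}]'
python3 -m pendant '[{"claw":0,"dx":0,"dy":0,"dz":0,"twist":0},{"claw":0,"dx":0,"dy":0,"dz":0,"twist":0},{"claw":0,"dx":0,"dy":0,"dz":0,"twist":0}]'
python3 look.py w2
```

```text
clock: 8.1
tool_pos: [0.434, 0.0322, 0.21]
eef_rot: [0.987, 0.16, -0.003, -0.0]
contact_force: [0.0, 0.2, -0.3]
opening: 0.004
finger_force: 0.0
clock: 8.4
tool_pos: [0.442, 0.029, 0.2096]
eef_rot: [0.988, 0.156, 0.001, 0.0]
contact_force: [-0.8, -0.2, -0.5]
opening: 0.006
finger_force: 0.0
hub [([0.5817, 0.0677, 0.045], 0.58, [324.0, 40.0])]
front_mark []
tilt_bob [([0.5047, 0.0488, 0.045], 0.58, [318.0, 124.0]), ([0.557, -0.0898, 0.045], 0.29, [458.0, 117.0])]
peg0 [([0.4805, 0.1563, 0.085], 0.92, [199.0, 116.0]), ([0.4493, 0.0192, 0.085], 0.89, [329.0, 190.0]), ([0.5508, -0.0738, 0.085], 0.68, [459.0, 120.0])]
8.65 [0.44089298 0.0293969  0.2095686 ] [ 9.87705439e-01  1.56326471e-01 -8.42314768e-06  9.44110243e-06] 0.005372612377035671 [0.52348704 0.05500202 0.35535448]
```

View pics/w2.png

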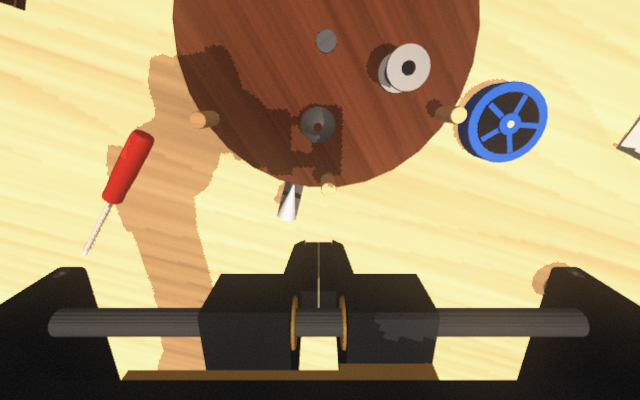

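```bash
python3 -c "
import cv2
im=cv2.imread('pics/w2.png')[20:240,250:400];im=cv2.resize(im,None,fx=2.7,fy=2.7,interpolation=2);cv2.imwrite('pics/w2c.png',im)"
```

```text
(no output)
```

View pics/w2c.png

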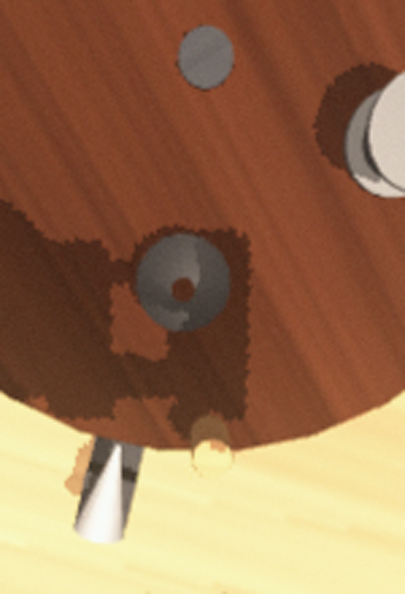

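The enlarged crop shows hub disc (206,57), bob (183,282), pointer tip (117,443) and pointer base (100,530).

Run:
```python
from h import *
T,K=wpose()
def P(c,z):
    u=[250+c[0]/2.7,20+c[1]/2.7,1];d=T[:3,:3]@np.linalg.inv(K)@np.array(u);return (T[:3,3]+d*(z-T[2,3])/d[2])[:2]
h=P((206,57),.046);b=P((183,282),.053);t=P((117,443),.035);e=P((100,530),.035)
for n,p in(("bob",b),("tip",t),("base",e)):
    v=p-h;print(n,p,np.hypot(*v),np.degrees(np.arctan2(v[1],v[0]))%360)
v=e-t;print(h,np.hypot(*v),np.degrees(np.arctan2(v[1],v[0]))%360)
```

```text
bob [0.50329357 0.04983236] 0.0786401776213541 191.90217293045944
tip [0.4282751  0.05595369] 0.15230306801037438 183.80143192751714
base [0.38641854 0.05175199] 0.19435127057082877 184.21929733876283
[0.58024307 0.06605121] 0.04206692005054468 185.73233935225028
```

The pointer radii come out at 152 and 194 mm, as specified. The front is at 184.0° and the bob at 191.9°, so 7.9° clockwise remains, a finger travel of (-19, +5) mm past the last contact point.

```bash
python3 -m pendant '[{"claw":0,"dx":40,"dy":-25,"dz":0,"twist":0},{"claw":0,"dx":80,"dy":-50,"dz":0,"twist":0},{"claw":0,"dx":115,"dy":-73,"dz":-10,"twist":0},{"claw":0,"dx":142,"dy":-94,"dz":-35,"twist":0},{"claw":0,"dx":142,"dy":-94,"dz":-75,"twist":0},{"claw":0,"dx":142,"dy":-94,"dz":-115,"twist":0},{"claw":0,"dx":142,"dy":-94,"dz":-151,"twist":0},{"claw":0,"dx":142,"dy":-94,"dz":-151,"twist":0}]'
```

```text
clock: 9.45
tool_pos: [0.5789, -0.0644, 0.0543]
eef_rot: [0.988, 0.157, -0.005, -0.001]
contact_force: [-1.3, -0.2, 0.3]
opening: 0.009
finger_force: 0.0
```

```bash
python3 -m pendant '[{"claw":0,"dx":-4,"dy":0,"dz":0,"twist":0},{"claw":0,"dx":-8,"dy":0,"dz":0,"twist":0},{"claw":0,"dx":-12,"dy":0,"dz":0,"twist":0},{"claw":0,"dx":-16,"dy":1,"dz":0,"twist":0},{"claw":0,"dx":-20,"dy":2,"dz":0,"twist":0},{"claw":0,"dx":-24,"dy":3,"dz":0,"twist":0},{"claw":0,"dx":-26,"dy":3,"dz":0,"twist":0},{"claw":0,"dx":-26,"dy":3,"dz":0,"twist":0}]'
```

```text
clock: 10.25
tool_pos: [0.5562, -0.0608, 0.0588]
eef_rot: [0.988, 0.157, -0.0, -0.0]
contact_force: [1.1, 1.2, 0.3]
opening: 0.003
finger_force: 0.4
```

Another 5 mm to go, then retract to the same viewing pose.

```bash
python3 -m pendant '[{"claw":0,"dx":-2,"dy":0,"dz":0,"twist":0},{"claw":0,"dx":-4,"dy":1,"dz":0,"twist":0},{"claw":0,"dx":-5,"dy":1,"dz":0,"twist":0},{"claw":0,"dx":-5,"dy":1,"dz":0,"twist":0},{"claw":0,"dx":-5,"dy":1,"dz":0,"twist":0}]'
python3 -m pendant '[{"claw":0,"dx":10,"dy":-2,"dz":0,"twist":0},{"claw":0,"dx":12,"dy":-2,"dz":40,"twist":0},{"claw":0,"dx":12,"dy":-2,"dz":85,"twist":0},{"claw":0,"dx":-5,"dy":20,"dz":120,"twist":0},{"claw":0,"dx":-40,"dy":40,"dz":150,"twist":0},{"claw":0,"dx":-75,"dy":65,"dz":151,"twist":0},{"claw":0,"dx":-110,"dy":90,"dz":151,"twist":0},{"claw":0,"dx":-110,"dy":90,"dz":151,"twist":0}]'
python3 -m pendant '[{"claw":0,"dx":0,"dy":0,"dz":0,"twist":0},{"claw":0,"dx":0,"dy":0,"dz":0,"twist":0},{"claw":0,"dx":0,"dy":0,"dz":0,"twist":0}]'
python3 look.py w3; python3 -c "
import cv2
im=cv2.imread('pics/w3.png')[20:240,250:400];im=cv2.resize(im,None,fx=2.7,fy=2.7,interpolation=2);cv2.imwrite('pics/w3c.png',im)"
```

```text
clock: 10.75
tool_pos: [0.5515, -0.06, 0.0587]
eef_rot: [0.988, 0.157, -0.0, -0.0]
contact_force: [1.5, 2.7, 0.5]
opening: 0.011
finger_force: 1.0
clock: 11.55
tool_pos: [0.4352, 0.0313, 0.2098]
eef_rot: [0.987, 0.16, -0.004, 0.0]
contact_force: [0.8, 0.4, 0.3]
opening: 0.006
finger_force: 0.0
clock: 11.85
tool_pos: [0.4426, 0.0286, 0.2095]
eef_rot: [0.988, 0.156, 0.0, 0.0]
contact_force: [-0.3, 0.2, -0.1]
opening: 0.005
finger_force: 0.0
hub [([0.5835, 0.0672, 0.045], 0.71, [325.0, 39.0])]
front_mark [([0.5086, 0.0597, 0.045], 0.73, [309.0, 117.0])]
tilt_bob [([0.5035, 0.0613, 0.045], 0.73, [306.0, 122.0])]
peg0 [([0.5327, -0.0673, 0.085], 0.75, [444.0, 137.0]), ([0.4471, 0.0385, 0.085], 0.71, [310.0, 187.0]), ([0.4903, 0.1715, 0.085], 0.57, [184.0, 100.0]), ([0.5084, 0.0588, 0.085], 0.17, [309.0, 120.0])]
12.1 [0.44180002 0.02935269 0.20953838] [ 9.87706333e-01  1.56320779e-01 -1.08332309e-04  3.58862053e-05] 0.004826842970267263 [0.52421358 0.05470288 0.35515759]
```

View pics/w3c.png

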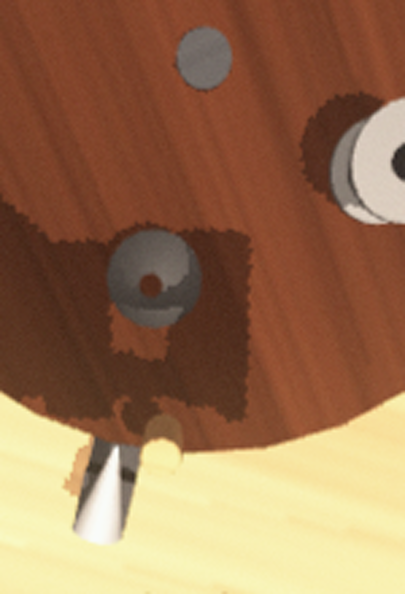

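The crop shows the bob at (154,279), hub (205,57) and pointer tip (116,445). Checking the angles.

Run:
```python
from h import *
T,K=wpose()
def P(c,z):
    u=[250+c[0]/2.7,20+c[1]/2.7,1];d=T[:3,:3]@np.linalg.inv(K)@np.array(u);return (T[:3,3]+d*(z-T[2,3])/d[2])[:2]
h=P((205,57),.046);b=P((154,279),.053);t=P((116,445),.035);e=P((100,530),.035);ap=P((150,286),.091)
for n,p in(("bob",b),("apex",ap),("tip",t),("base",e)):
    v=p-h;print(n,p,np.hypot(*v),np.degrees(np.arctan2(v[1],v[0]))%360)
```

```text
bob [0.50178619 0.06075296] 0.07940714130365509 184.02979608201653
apex [0.50191339 0.06069721] 0.07928419722740122 184.07643996715578
tip [0.42814987 0.0560562 ] 0.15319225009607207 183.8466559616722
base [0.38730208 0.05169409] 0.19424734209920708 184.3221279654683
```

The bob is aligned to within about 0.3°, nothing is being touched, and the platter is at rest.

```bash
python3 -c "
from plant import r
print(r.finish_job())"
```

```text
the job is handed in; nothing more can be done
None
```

I turned the platter about 55° clockwise by pushing one rim peg, and the tilt bob now stands in line with the pointer (both measured at about 184°, within 0.3°). The robot is clear of the turntable and the job was handed in at about 12 s. I saw no sign of a touched part or a moved bystander, but made no separate check of them at the end.

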